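# Refit the tongued service cover of a gas-control unit

## Robot

A 6-joint arm with a two-finger parallel gripper is mounted at the origin on the work surface. World frame = base frame: x ahead of the robot, y to its left, z up, the work surface at z = 0. Lengths are in mm, angles in rad, forces in N, time in s.
With the tool pointing down it reaches from about 400 to 925 mm from the base axis. Payload 12.5 kg.
Tool frame: the origin (TCP) lies midway between the tips of the shut fingers; the grasp point (between the pads) lies 19 mm behind it (env.grip_depth is the distance from the TCP to the grasp point, in mm); z points along the fingers, y is the line along which they close (so a half turn about z gives the same grasp; the last joint's range is limited). The gripper opens to 95 mm and grips with 3 to 60 N. Pads are 20 mm wide; open, the fingers measure 119 mm over their backs; the gripper's body (75 mm by 180 mm) begins 59 mm behind the grasp point.
Start: joints at [-1.297, 0.491, 1.559, -0, 1.092, -0.106], TCP at [231.733, -580.471, 214.661] pointing down, gripper open.
Joint ranges: [-3.1, 3.1], [-0.84, 2.19], [0.05, 2.79], [-1.13, 4.28], [0.06, 2.93], [-2.69, 2.69]. Speed limits (rad/s): [2.22, 2.22, 2.79, 3.14, 3.14, 3.14].

## Interface

Orientations are given as [roll, pitch, yaw] about the fixed x, y, z axes, in that order (R = Rz(yaw) Ry(pitch) Rx(roll)).
In Python, from cell import monitor, viewer, order, env gives the robot as it stands.
- The arm moves only by the tool move_arm, never from a script. Its argument "moves" is one flat list of numbers, 4 for each row, row after row: the shift along the tool's x, y, z normalised to -1 to 1, where 1 is 0.15 m, then the turn about the tool's z normalised to -1 to 1, where 1 is pi/2 rad. A call has 1 to 10 rows; each row shifts and turns the commanded pose from where the row before left it, along the tool's axes as they then stand; what a row does not reach is not made up. A row lasts 1/8 s, in which the tool goes at most 62.5 mm and 10.7 degrees, less where a joint would pass 70% of its speed; a pose out of reach is approached as far as the arm can. A call with a number of a shift or a turn outside -1 to 1 is refused whole. A call with a gripper value outside its range is refused whole. "claw" is the finger opening in mm, from 0 to 95.1, set as the call begins (left out, the last holds). The fingers move at their own pace and stop on an object; the grip force is fixed at half the most. Time passes only in rows, so rows that do not move let the fingers close. It gives the time, the measured TCP pose, the force, the opening and the grip force at its end, in the units of the state.
- monitor.state(): the state, without advancing time (a new reading comes with each control period).
- viewer.read_camera(name): name is "side" or "top" or "wrist"; returns the picture (480x640x3 uint8, red, green, blue); there is no depth.
- viewer.camera_info(name): a dict with "K" (3x3 intrinsics, pixels), "dist_coeffs" ([k1, k2, p1, p2, k3] as OpenCV has them; the pictures are not rectified), "camera_from_world" (4x4, takes a point from world to camera coordinates). Camera axes: x right, y down, z forward; pixel columns grow to the right and rows downward; lengths in mm; the calibration is good to about 2 mm. A picture is of the moment at which its call begins: read the wrist's pose just before it. camera_info takes no time and is no camera call; for the wrist camera it gives the pose at the moment of the call.
- order.job_done(): hands the job in; it is judged then, once.
The state is a dict: "t": time; "joints": joint angles; "qvel": joint speeds; "tau": joint torques, N m; "eef_pos": TCP position; "tcp_rot": TCP orientation; "ft_force": force on the tool from outside, world axes, zero at the start; "moment": the same for the moment, N m; "opening": opening from 0.0 (shut) to 1.0 (fully open); "grip_force": force on a finger pad.
Only numpy, scipy, OpenCV 4.12 (cv2) and the standard library are available. Lean on these libraries where they do the work, as an engineer would, in place of code of your own. Each camera call takes 0.05 s, during which the arm holds its last target. There are 200 camera calls.

## Task

Close the open service well of the low gas-control unit with its tongued cover: angle the tongue into the groove under the steel lip, then lower the other end and press it down until the spring catch snaps over it and the cover is flat, fully home and locked. Leave the spare cover and the other things on the bench where they are.

Things in the scene. Friction and masses are not known exactly. Their poses are not given: they have to be found in the camera images.
- cover_grip (a point): Centre of the tongued cover's handle, 35 mm above the board's underside, over its centre. Cover: grey board 150 (x) x 110 (y) x 8 mm, about 0.28 kg, flat on the bench. Black bar handle along y: 70 long, 14 wide (x), solid 26 to 44 mm above the underside, on a post at each end. Axes of the cover: z up, x away from the tongue.
- cover_tongue (a point): Middle of the outer edge of the cover's tongue, at cover x -87 mm from the board's centre, 2 mm above its underside; axes as cover_grip. The tongue is a strip on the -x edge: 12 mm long (x), 100 mm wide, 4 mm thick, underside level with the board's. The opposite edge is plain.
- well (a point): Centre of the open well in the fixed gas-control unit (white box 240 x 180 x 60 mm), at the ledge that carries the cover's underside, 50 mm above the bench; z up, x from groove end to catch end. Opening x +-76.5, y +-57.5 mm. Ledge 11 mm wide along the sides. Side walls and +x wall rise 8 mm above the ledge, level with a seated cover, which is centred here within 1.5 mm, axes along the unit's.
- groove (a point): Middle of the groove's mouth, under the edge of the steel lip at the -x end of the well: at well x -76.5 mm, at ledge height; axes as well. The groove is 7.5 mm high and 13.5 mm deep (towards -x); the lip is 4 mm thick. The ledge is the groove's floor and runs on flat 16.5 mm into the well (+x). A flat cover cannot drop in: the tongue must go under the lip.
- catch_nose (a point): Tip of the steel spring catch (60 mm wide) at the well's +x end: at well x +70 mm at rest, underside 9.5 mm above the ledge, overhanging a seated cover. Its top slopes up at 60 degrees to 25 mm above the ledge: a lowered cover rests tilted on it until its +x end is pressed down with roughly 8 to 18 N; the catch yields, then springs over it.
- catch (a joint): Travel of the spring catch away from the well, in m: 0 at rest (out over the opening), up to 0.010 pushed back. Spring about 4.5 N at 0 and 0.3 N more per mm.
- spare_grip (a point): Centre of the handle bar of the loose spare cover, 35 mm above its underside: a plain grey square 110 x 110 x 8 mm with the same handle but no tongue; not needed.
- flask_a: Amber volumetric flask, loose, 150 mm tall, 68 mm wide; origin at its foot.
- flask_b: Second such flask; origin at its foot.
- beaker: Glass beaker, loose, 70 mm wide, 90 mm tall; origin at its foot.
- reagent: White plastic reagent jar, loose, 60 mm wide, 130 mm tall; origin at its foot.
- driver: Screwdriver lying loose on the bench; origin near its middle, on the bench.
- mouse: Black computer mouse, 100 x 60 x 30 mm, loose; origin at its underside.
Not all that is in view belongs to the job. What is shaped like the part that bears cover_grip but purple is not meant.

How it is judged (in metres and radians):
On the way:
1. The cover's tongue is in the groove under the lip while the cover is still tilted (x of cover_tongue in the frame of well below -0.0795 m and z of cover_tongue in the frame of well between -0.002 and 0.0075 m and angle between cover_grip's own z axis and vertical above 0.06 rad), for 0.1 s.
At the end, for the whole second after the job is handed in: The cover lies flat in the well (tilt under 0.02 rad, height within 2.5 mm), its centre within 6 mm of the well's and square to it within 0.06 rad, its tongue at least 6.5 mm under the lip, with the spring catch back out over it (within 2 mm of rest) (x of cover_tongue in the frame of well below -0.083 m and z of cover_tongue in the frame of well below 0.0045 m and z of cover_grip in the frame of well between 0.0325 and 0.0375 m and horizontal distance between cover_grip and well below 0.006 m and angle between cover_grip's own z axis and vertical below 0.02 rad and angle between the x axis of cover_grip and the x axis of well, either way round below 0.06 rad and value of joint catch below 0.002 m); the robot touches nothing.
It fails at once if the spare cover or another bystander was shifted by more than 30 mm (distance of any of spare_grip, flask_a, flask_b, beaker, reagent, driver, mouse from where it was at the start of the episode above 0.03 m).
It also fails if it takes over 54 s, if anything falls off the work surface, if the arm or the gripper's body presses on something with over 40 N, if the wrist force passes 120 N, or if a joint passes its speed limit or range.

## Working session

There is one attempt and no reset: what is moved stays moved. The work goes in short steps, Python scripts to look and compute and a tool call to move; the robot and the scene stay as the last step left them, time stands still between calls to the robot, and variables do not carry over. Pictures are saved under pics/ and viewed, at most 10 in all, crops included, and the job is handed in when it is done.

Besides the shell and the picture viewer there is one more tool, called after "Emit:" as name(argument=value, ...) on one line, values as JSON. move_arm: Moves the arm, as the interface text tells. Scaled input: -1 to 1 covers 0.15 m each way for a shift and pi/2 rad each way for a turn. Its arguments: {"type":"object","properties":{"moves":{"type":"array"},"claw":{"type":"number"}},"required":["moves"]}

```bash
mkdir -p pics; ls
python3 - <<'E'
from cell import monitor, viewer, order, env
import cv2
for n in("top","side"):
    cv2.imwrite(f"pics/{n}0.png",viewer.read_camera(n)[:,:,::-1])
    i=viewer.camera_info(n);print(n,i)
s=monitor.state();print(s)
E
```

```text
pics
top {'K': array([[596.62555621,   0.        , 319.92430011],
       [  0.        , 596.62555621, 236.11695251],
       [  0.        ,   0.        ,   1.        ]]), 'dist_coeffs': array([-0.19179258,  0.        ,  0.        ,  0.        ,  0.        ]), 'camera_from_world': array([[ 4.91106463e-03, -9.99895212e-01, -1.36178401e-02,
        -5.10762753e+01],
       [-9.96401405e-01, -3.74066162e-03, -8.46773092e-02,
         5.29498485e+02],
       [ 8.46174964e-02,  1.39846908e-02, -9.96315366e-01,
         1.47980175e+03],
       [ 0.00000000e+00,  0.00000000e+00,  0.00000000e+00,
         1.00000000e+00]])}
side {'K': array([[618.72376944,   0.        , 332.28680207],
       [  0.        , 618.72376944, 241.39001048],
       [  0.        ,   0.        ,   1.        ]]), 'dist_coeffs': array([-0.10402657,  0.        ,  0.        ,  0.        ,  0.        ]), 'camera_from_world': array([[-6.95931919e-01, -7.18061560e-01,  8.14614225e-03,
         3.22656676e+02],
       [-3.53341414e-01,  3.32532208e-01, -8.74398179e-01,
         2.69327545e+02],
       [ 6.25162866e-01, -6.11399972e-01, -4.85140665e-01,
         1.20282315e+03],
       [ 0.00000000e+00,  0.00000000e+00,  0.00000000e+00,
         1.00000000e+00]])}
{'t': 0.1, 'joints': array([-1.29662529e+00,  4.91521663e-01,  1.55939341e+00, -4.71273208e-05,
        1.09166850e+00, -1.05609313e-01]), 'qvel': array([-0.0016268 , -0.00285645, -0.00135894,  0.00063433,  0.0009399 ,
       -0.00230162]), 'tau': array([ 2.66123963e-03, -6.13626623e+01, -2.58605182e+01,  6.93205814e-02,
        4.69815591e-02, -2.13676782e-05]), 'eef_pos': array([ 231.64583432, -580.26144849,  214.10458131]), 'tcp_rot': array([-3.14060285e+00, -6.28899698e-05,  3.79802067e-01]), 'ft_force': array([ 0.08847013,  0.55186784, -0.6054603 ]), 'moment': array([ 0.01120769, -0.02576566,  0.01730901]), 'grip_force': 0.0, 'opening': 1.0012519691904154}
```

View pics/top0.png

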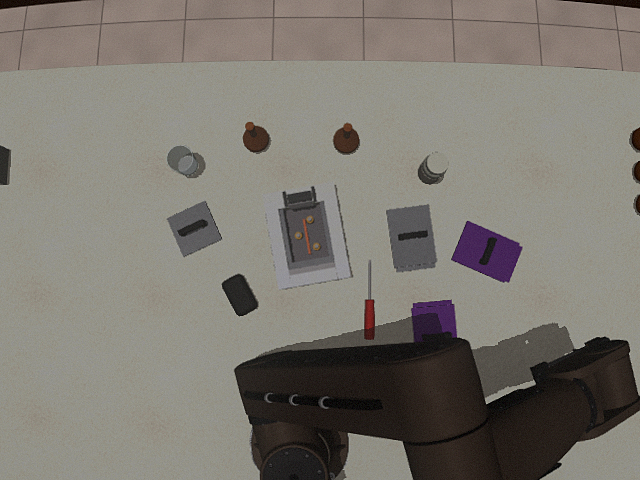

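View pics/side0.png

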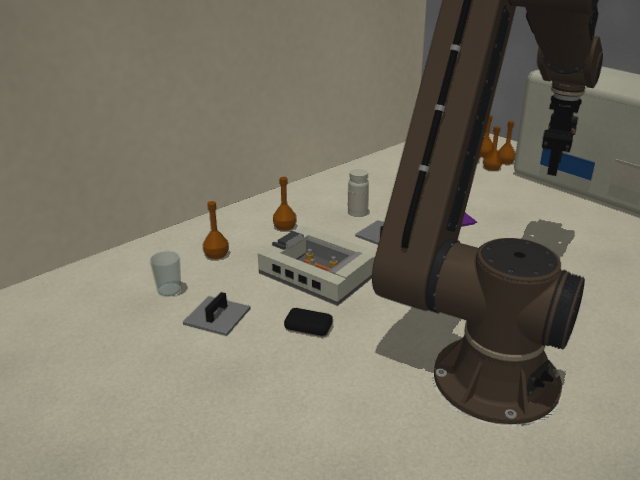

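The top view shows the unit at (308,236), with its catch at (299,196) and its lip at (312,268). There are three candidates for the tongued cover: the grey board at (411,237), the grey square at (194,228) and the purple board at (487,251). The grey rectangle at (411,237) fits, because the square one is the spare and purple is excluded. I'll confirm this in an enlarged crop.

Run:
```python
import cv2
a=cv2.imread("pics/top0.png")[180:300,260:450]
cv2.imwrite("pics/crop0.png",cv2.resize(a,None,fx=4.2,fy=4.2,interpolation=cv2.INTER_CUBIC))
```

```text
(no output)
```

View pics/crop0.png

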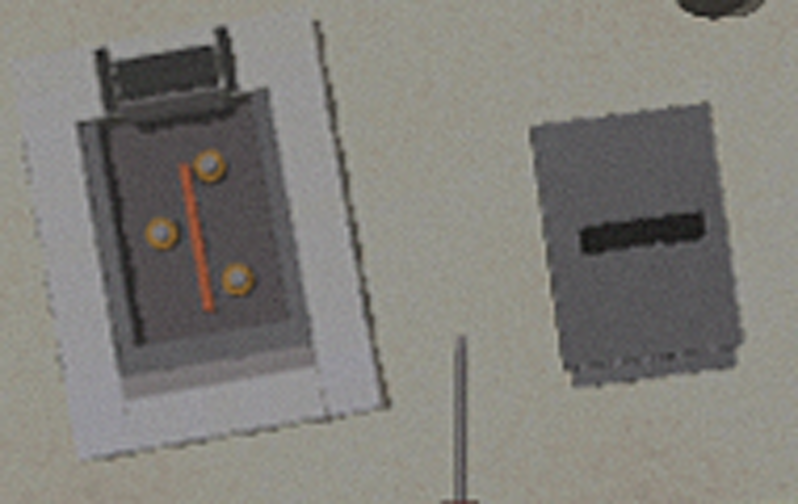

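```bash
cat > h.py <<'E'
import numpy as np, cv2
from cell import monitor, viewer, order, env
def w2p(info,P):
    T=info["camera_from_world"];P=np.atleast_2d(P).astype(float)
    return cv2.projectPoints(P,cv2.Rodrigues(T[:3,:3])[0],T[:3,3],info["K"],info["dist_coeffs"])[0][:,0]
def p2w(info,px,z):
    T=info["camera_from_world"];R=T[:3,:3];c=-R.T@T[:3,3]
    u=cv2.undistortPoints(np.array(px,float).reshape(-1,1,2),info["K"],info["dist_coeffs"])[:,0]
    d=np.c_[u,np.ones(len(u))]@R
    return c+d*((z-c[2])/d[:,2])[:,None]
def fit(info,px,model,x0):
    """fit x,y,yaw of planar object: model pts (mm, with absolute z)"""
    from scipy.optimize import least_squares
    px=np.array(px,float);m=np.array(model,float)
    def pose(q):
        c,s=np.cos(q[2]),np.sin(q[2])
        return np.c_[q[0]+c*m[:,0]-s*m[:,1],q[1]+s*m[:,0]+c*m[:,1],m[:,2]]
    r=least_squares(lambda q:(w2p(info,pose(q))-px).ravel(),x0,x_scale=[100,100,1])
    return r.x,r.fun.reshape(-1,2)
def tool(dx,dy,dz,yaw):
    """world shift -> tool units"""
    c,s=np.cos(yaw),np.sin(yaw)
    return np.array([c*dx+s*dy,s*dx-c*dy,-dz])/150
E
python3 - <<'E'
from h import *
i=viewer.camera_info("top")
f=lambda L:np.array(L)/4.2+[260,180]
px=f([(530,128),(710,103),(743,345),(565,370)])
m=[(75,55,8),(75,-55,8),(-75,-55,8),(-75,55,8)]
q,r=fit(i,px,m,[500,-200,.15]);print("cover",q,r.round(1).tolist())
px=f([(78,122),(270,90),(313,20),(385,405)])
m=[(76.5,57.5,58),(76.5,-57.5,58),(120,-90,60),(-120,-90,60)]
q,r=fit(i,px,m,[500,0,.15]);print("well",q,r.round(1).tolist())
print(viewer.camera_info("wrist"))
E
```

```text
cover [ 5.31599853e+02 -2.82547409e+02  1.35525061e-01] [[0.2, -0.5], [-0.4, -0.0], [0.2, 0.3], [0.1, 0.2]]
well [ 5.26580735e+02 -1.70586717e+01  1.76881472e-01] [[0.1, 0.7], [0.2, 0.3], [-0.1, -2.5], [-0.2, 1.5]]
{'K': array([[338.31235278,   0.        , 322.80689602],
       [  0.        , 338.31235278, 237.16398669],
       [  0.        ,   0.        ,   1.        ]]), 'dist_coeffs': array([-0.05267081,  0.        ,  0.        ,  0.        ,  0.        ]), 'camera_from_world': array([[ 3.71257469e-01, -9.28529929e-01, -2.51068660e-04,
        -6.24012088e+02],
       [-9.01108494e-01, -3.60358659e-01,  2.41132990e-01,
        -2.85608671e+01],
       [-2.23989673e-01, -8.92961835e-02, -9.70492050e-01,
         3.88678563e+02],
       [ 0.00000000e+00,  0.00000000e+00,  0.00000000e+00,
         1.00000000e+00]])}
```

Emit:
move_arm(moves=[0, 0, 0, 0.078, 0, 0, 0, 0.078, 0.281, -0.212, 0, 0, 0.281, -0.212, 0, 0, 0.281, -0.212, 0, 0, 0.281, -0.212, 0, 0, 0.281, -0.212, 0, 0, 0.281, -0.212, 0, 0, 0.281, -0.212, 0, 0, 0.281, -0.212, 0, 0], claw=95)

```text
t: 1.35
eef_pos: [532.7, -281.7, 214.4]
tcp_rot: [-3.141, 0.0, 0.135]
ft_force: [0.9, -0.7, -0.1]
opening: 1.0
grip_force: 0.0
```

Run:
```python
from h import *
import pickle
s=monitor.state();print(s["eef_pos"],s["tcp_rot"],s["ft_force"],s["qvel"].round(3))
viewer.read_camera("top");s=monitor.state();print(s["eef_pos"],s["tcp_rot"])
i=viewer.camera_info("wrist");a=viewer.read_camera("wrist")
cv2.imwrite("pics/w1.png",a[:,:,::-1]);pickle.dump(i,open("w1.pkl","wb"))
cv2.imwrite("pics/top1.png",viewer.read_camera("top")[:,:,::-1])
```

```text
[ 532.6964522  -281.66185475  214.4241471 ] [-3.14141409e+00  3.45153911e-04  1.34724082e-01] [ 0.92002958 -0.71919204 -0.08861276] [ 0.706  0.158 -0.278 -0.001  0.116  0.698]
[ 535.99602462 -277.77519241  214.38097213] [-3.14052886e+00 -1.10701855e-03  1.37224706e-01]
```

View pics/w1.png

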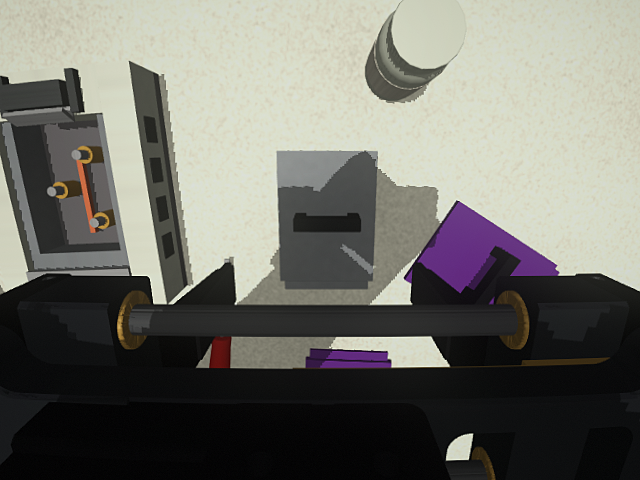

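The wrist view shows the cover at (277..378, 151..289), with its tongue at the bottom around y=289 and its handle at (327,222). The well opening is at the left, with its right wall edge running from (103,113) to (131,270).

Run:
```python
from h import *
import pickle
i=pickle.load(open("w1.pkl","rb"))
q,r=fit(i,[(277,151),(378,152),(376,280),(279.5,280)],[(75,55,8),(75,-55,8),(-75,-55,8),(-75,55,8)],[530,-280,.14]);print("cover",q,r.round(1).tolist())
q2,r=fit(i,[(294.5,214),(361,213)],[(7,35,44),(7,-35,44)],q);print("handle",q2,r.round(1).tolist())
q,r=fit(i,[(2,122),(102,113),(130,272),(27,272)],[(76.5,57.5,58),(76.5,-57.5,58),(-76.5,-57.5,61.5),(-76.5,57.5,61.5)],[527,-17,.17]);print("well",q,r.round(1).tolist())
s=monitor.state();print(s["eef_pos"],s["tcp_rot"])
```

```text
cover [ 5.31126470e+02 -2.83397418e+02  1.39302855e-01] [[-0.1, -0.3], [0.5, -1.4], [-2.1, 0.9], [1.6, 1.0]]
handle [ 5.36285989e+02 -2.82391057e+02  1.53130280e-01] [[-1.1, 0.0], [1.1, 0.0]]
well [ 5.26125632e+02 -1.84183719e+01  1.69364366e-01] [[-5.5, 0.2], [4.7, 1.1], [0.1, -1.8], [0.2, 0.5]]
[ 532.8311928  -281.19635864  214.14426556] [-3.14110181e+00  5.27107479e-04  1.38135073e-01]
```

Emit:
move_arm(moves=[-0.01, 0.011, 0.28, 0, 0, 0, 0.28, 0, 0, 0, 0.28, 0, 0, 0, 0.28, 0, 0, 0, 0.1, 0, 0, 0, 0.06, 0, 0, 0, 0.035, 0, 0, 0, 0, 0], claw=95)

```text
t: 2.5
eef_pos: [530.7, -285.2, 18.1]
tcp_rot: [3.141, -0.001, 0.135]
ft_force: [-0.1, 0.3, -0.3]
opening: 1.003
grip_force: 0.0
```

Run:
```python
from h import *
s=monitor.state();print(s["eef_pos"],s["tcp_rot"],s["ft_force"])
```

```text
[ 530.69152787 -285.17623747   18.06955435] [ 3.14080917e+00 -7.57270772e-04  1.34761638e-01] [-0.06953703  0.27725767 -0.25067675]
```

Emit:
move_arm(moves=[0, -0.008, 0.01, 0, 0, 0, 0, 0, 0, 0, 0, 0, 0, 0, 0, 0, 0, 0, 0, 0, 0, 0, 0, 0, 0, 0, 0, 0], claw=50)

```text
t: 3.38
eef_pos: [530.3, -283.6, 16.1]
tcp_rot: [3.142, -0.0, 0.135]
ft_force: [-0.4, 3.0, 4.7]
opening: 0.735
grip_force: 30.0
```

Run:
```python
from h import *
s=monitor.state();print(s)
```

```text
{'t': 3.375, 'joints': array([-6.00955433e-01,  7.11434343e-01,  1.77961618e+00,  7.44366118e-05,
        6.50445874e-01,  8.35032789e-01]), 'qvel': array([ 6.40369459e-05, -2.32630360e-03, -1.02325072e-04,  5.69218763e-04,
        8.76923044e-04,  5.05878336e-04]), 'tau': array([-1.21447720e+00, -6.22657514e+01, -1.62408328e+01, -2.75349766e-01,
       -6.08586855e-01,  6.73632647e-03]), 'eef_pos': array([ 530.30863902, -283.63454119,   16.13398251]), 'tcp_rot': array([ 3.14156147e+00, -1.01610317e-04,  1.34748871e-01]), 'ft_force': array([-0.44072936,  3.02447251,  4.70633738]), 'moment': array([ 0.60851704,  0.10137058, -0.01876265]), 'grip_force': 29.999894499778748, 'opening': 0.7347365659985743}
```

Emit:
move_arm(moves=[0, 0, -0.05, 0, 0, 0, -0.2, 0, 0, 0, -0.25, 0, 0, 0, -0.25, 0, 0, 0, -0.25, -0.025, 0.05, -0.285, 0, 0, 0.05, -0.285, 0, 0, 0.05, -0.285, 0, 0, 0, 0, 0, 0, 0, 0, 0, 0])

```text
t: 4.62
eef_pos: [530.4, -153.9, 166.1]
tcp_rot: [3.141, -0.0, 0.174]
ft_force: [-0.2, -0.3, -2.4]
opening: 0.736
grip_force: 30.0
```

Run:
```python
from h import *
import pickle
s=monitor.state();print(s["eef_pos"],s["tcp_rot"],s["ft_force"],s["moment"],s["qvel"].round(3))
i=viewer.camera_info("wrist");a=viewer.read_camera("wrist")
cv2.imwrite("pics/w2.png",a[:,:,::-1]);pickle.dump(i,open("w2.pkl","wb"))
```

```text
[ 530.41662452 -153.87149974  166.06015427] [ 3.14103321e+00 -2.73562368e-04  1.74435017e-01] [-0.2178013  -0.29138004 -2.41164926] [ 0.02819976 -0.01705268 -0.01718581] [-0.019  0.007 -0.006  0.001 -0.    -0.001]
```

View pics/w2.png

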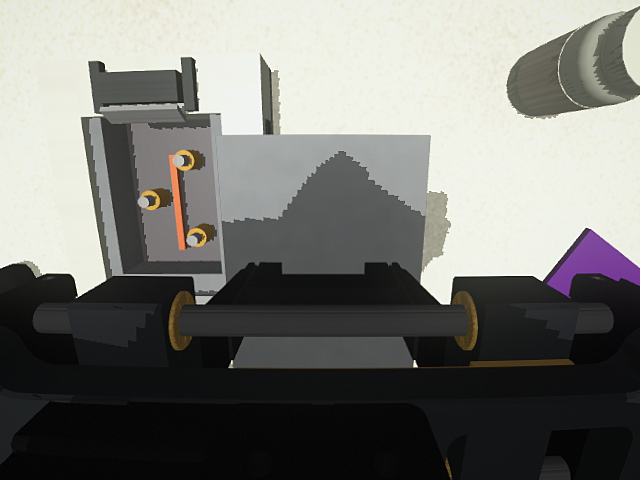

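Run:
```python
import cv2
a=cv2.imread("pics/w2.png")[45:305,70:290]
cv2.imwrite("pics/crop2.png",cv2.resize(a[:, :],(660,780),interpolation=cv2.INTER_CUBIC)[:600] if 0 else cv2.resize(a,(506,598),interpolation=cv2.INTER_CUBIC))
```

```text
(no output)
```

View pics/crop2.png

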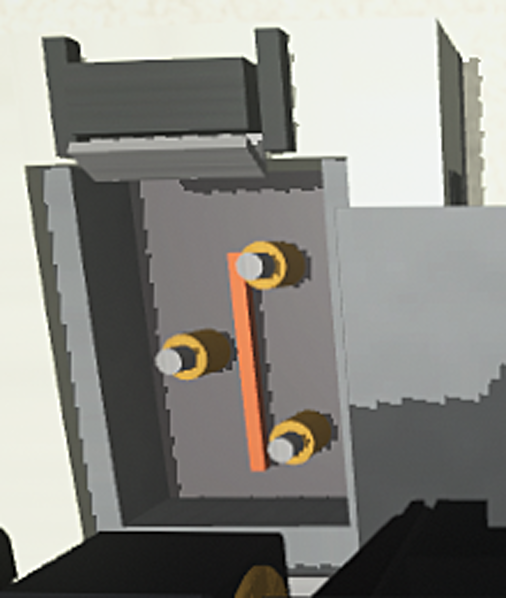

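Run:
```python
from h import *
import pickle
i=pickle.load(open("w2.pkl","rb"))
f=lambda L:np.array(L)/2.3+[70,45]
px=f([(25,166),(346,157),(122,527),(350,524),(90,180),(262,177)])
m=[(76.5,57.5,58),(76.5,-57.5,58),(-60,46.5,50),(-60,-46.5,50),(70,30,59.5),(70,-30,59.5)]
q,r=fit(i,px,m,[527,-17,.17]);print("well",q,r.round(1).tolist())
for k in([0,1,2,3],[2,3,4,5]):
  print(fit(i,px[k],np.array(m)[k],q)[0])
# left wall line check
P=p2w(i,f([(25,166),(88,533)]),58);print(P,np.arctan2(*(P[0]-P[1])[[1,0]]))
P=p2w(i,f([(320,572)]),61.5);c,s=np.cos(q[2]),np.sin(q[2]);print("lip x",((P[0,:2]-q[:2])@[c,s]))
# cover in hand
c2,r=fit(i,[(221,134),(430,135)],[(75,55,158),(75,-55,158)],[530,-154,.17]);print("cover",c2,r.round(1).tolist())
```

```text
well [ 5.26976069e+02 -1.44338518e+01  1.87741690e-01] [[-1.8, 0.0], [-1.0, -1.1], [-1.0, 0.1], [0.2, 0.7], [2.4, 0.8], [1.0, -0.4]]
[ 5.26990520e+02 -1.51561023e+01  1.83420240e-01]
[ 5.27153965e+02 -1.39046331e+01  1.97054723e-01]
[[591.62584433  54.82931482  58.        ]
 [458.46429518  28.11261604  58.        ]] 0.19800484478640218
lip x -74.47401786238783
cover [ 5.31203623e+02 -1.54408322e+02  1.70644380e-01] [[-3.6, 0.2], [3.6, 0.2]]
```

Run:
```python
from h import *
import pickle
i=pickle.load(open("w2.pkl","rb"))
a=cv2.imread("pics/w2.png").astype(int)
for y in(137,150,170,190,210):
    print(y,a[y,210:232].sum(1)//3, a[y,418:434].sum(1)//3)
print("col400",a[126:142,400].sum(1)//3,"col 260",a[126:142,245].sum(1)//3)
for tilt in(0,.05,.1):
  c,s=np.cos(.174),np.sin(.174);R=np.array([[c,-s,0],[s,c,0],[0,0,1]])
  Ry=cv2.Rodrigues(np.array([0,-tilt,0.]))[0]
  b=np.array([(75,55,-27),(75,-55,-27),(20,55,-27),(20,-55,-27)],float)@Ry.T@R.T+[530.4,-153.9,185]
  print(tilt,w2p(i,b).round(1).tolist())
```

```text
137 [140 153 165 163 165 153 163 170 168 167 167 167 166 167 166 166 166 166
 165 166 167 166] [168 168 169 169 169 169 168 167 169 168 167 165 165 242 240 237]
150 [136 135 156 164 164 165 150 165 169 167 166 167 167 168 167 166 166 167
 166 166 166 167] [166 166 166 166 165 165 165 165 166 165 162 154 231 241 238 239]
170 [135 135 133 140 164 166 166 164 162 166 164 167 165 166 166 166 166 165
 166 167 165 165] [162 163 163 163 163 163 163 164 162 153 210 244 238 237 239 239]
190 [133 132 132 133 131 148 164 163 162 143 165 163 164 163 163 163 163 162
 163 163 163 164] [161 161 162 160 161 161 161 160 153 200 251 248 247 245 243 243]
210 [130 130 130 131 131 130 130 165 164 163 161 155 159 159 158 158 159 158
 158 159 159 158] [155 154 164 160 160 160 159 159 167 165 162 160 159 155 149 148]
col400 [237 237 237 236 235 237 239 245 222 164 166 167 166 167 167 167] col 260 [241 241 241 241 241 241 242 246 226 168 167 168 168 167 168 168]
0 [[215.8, 136.0], [431.8, 136.3], [222.9, 240.6], [424.4, 240.8]]
0.05 [[213.3, 133.1], [434.3, 133.3], [222.1, 238.8], [425.1, 238.9]]
0.1 [[210.7, 130.3], [437.0, 130.6], [221.4, 237.0], [425.9, 237.1]]
```

```bash
cat > ef.py <<'E'
from h import *
import pickle
from scipy.ndimage import map_coordinates,gaussian_filter1d
from scipy.optimize import least_squares
def run(img,info,segs,q0,w=5):
    g=cv2.GaussianBlur(cv2.imread(img).astype(float).mean(2),(0,0),.8);q=np.array(q0,float)
    A=lambda q,m:np.c_[q[0]+np.cos(q[2])*m[:,0]-np.sin(q[2])*m[:,1],q[1]+np.sin(q[2])*m[:,0]+np.cos(q[2])*m[:,1],m[:,2]]
    for it in range(6):
        M=[];N=[];X=[];S=[]
        for si,(a,b,sg) in enumerate(segs):
            m=np.linspace(a,b,25);p=w2p(info,A(q,m));d=p[-1]-p[0];n=np.array([-d[1],d[0]])/np.hypot(*d)
            t=np.arange(-w,w+.01,.25)
            for mm,pp in zip(m,p):
                l=pp+t[:,None]*n;v=map_coordinates(g,[l[:,1],l[:,0]],order=1,mode="nearest")
                e=np.gradient(v)*sg if sg else abs(np.gradient(v));k=e.argmax()
                if e[k]>2: M.append(mm);N.append(n);X.append(pp+t[k]*n);S.append(si)
        M,N,X,S=map(np.array,(M,N,X,S))
        fun=lambda q:((w2p(info,A(q,M))-X)*N).sum(1)
        r=least_squares(fun,q,x_scale=[10,10,.1],loss="soft_l1",f_scale=.5);q=r.x;w=max(2.5,w-.7)
    f=fun(q);print(img,q.round(3),[(si,int((S==si).sum()),round(float(np.median(f[S==si])),2)) for si in set(S)])
    return q
E
python3 - <<'E'
from ef import *
L=((-65,57.5,58),(70,57.5,58),0);R=((-65,-57.5,58),(70,-57.5,58),0)
iw=pickle.load(open("w2.pkl","rb"))
pit=((-60,40,50),(-60,-40,50),0)
run("pics/w2.png",iw,[L,((35,-57.5,58),(70,-57.5,58),0),pit],[527,-15.5,.183])
t=viewer.camera_info("top")
top=((76.5,52,58),(76.5,36,58),0);top2=((76.5,-52,58),(76.5,-36,58),0)
for im in("top0","top1"):
  run(f"pics/{im}.png",t,[L,R,pit,top,top2],[527,-16,.18],4)
E
```

```text
pics/w2.png [ 5.26002e+02 -1.52490e+01  1.88000e-01] [(np.int64(0), 24, -0.02), (np.int64(1), 7, 0.03), (np.int64(2), 25, -0.25)]
pics/top0.png [ 5.29284e+02 -1.42470e+01  1.77000e-01] [(np.int64(0), 25, -0.01), (np.int64(1), 25, -0.01), (np.int64(2), 2, 0.39), (np.int64(3), 25, 0.01), (np.int64(4), 25, -0.01)]
pics/top1.png [ 5.29282e+02 -1.42080e+01  1.75000e-01] [(np.int64(0), 25, 0.24), (np.int64(1), 25, -0.0), (np.int64(2), 2, 0.48), (np.int64(3), 25, -0.02), (np.int64(4), 25, 0.01)]
```

Emit:
move_arm(moves=[0.055, -0.229, 0, -0.005, 0.055, -0.229, 0, 0, 0.055, -0.229, 0, 0, 0.056, -0.228, 0, 0, 0, 0, 0, 0, 0, 0, 0.2, 0, 0, 0, 0.18, 0, 0, 0, 0, 0, 0, 0, 0, 0])

```text
t: 5.8
eef_pos: [538.8, -13.5, 109.6]
tcp_rot: [3.141, -0.001, 0.181]
ft_force: [-0.0, 0.5, -2.3]
opening: 0.736
grip_force: 30.0
```

Run:
```python
from h import *
import pickle
i=viewer.camera_info("wrist");a=viewer.read_camera("wrist")
cv2.imwrite("pics/w3.png",a[:,:,::-1]);pickle.dump(i,open("w3.pkl","wb"))
b=viewer.read_camera("side");cv2.imwrite("pics/s3.png",b[:,:,::-1])
m=np.zeros((480,800,3),np.uint8);m[:,:400]=cv2.resize(a,None,fx=.625,fy=.625)[0:1].mean()if 0 else 0
wa=a[0:300,120:520];sb=cv2.resize(b[180:330,230:430],None,fx=2,fy=2,interpolation=cv2.INTER_CUBIC)
cv2.imwrite("pics/m3.png",np.hstack([wa,sb])[:,:,::-1])
s=monitor.state();print(s["eef_pos"],s["tcp_rot"],s["ft_force"],s["moment"])
```

```text
[538.89138907 -13.1162593  109.9682628 ] [ 3.14086191e+00 -1.72163272e-03  1.81310561e-01] [-0.25619405  0.08643807 -2.56524835] [-0.04343231 -0.05732429 -0.04986508]
```

View pics/m3.png

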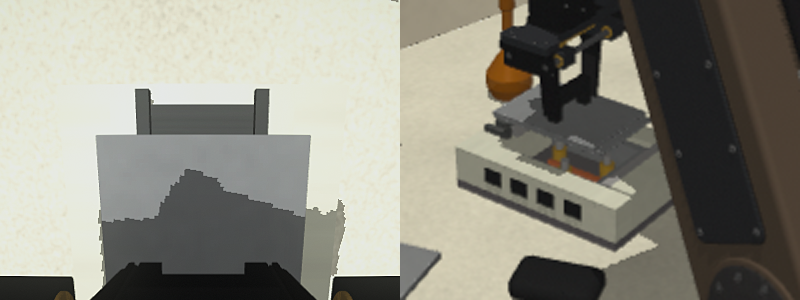

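The wrist view shows the cover centred on the catch: the cheeks span 256..389 and the cover spans 217..431, both parallel. The side view shows the cover level above the well. I'm lowering it onto the catch.

Emit:
move_arm(moves=[0, -0.004, 0.03, 0, 0, 0, 0.03, 0, 0, 0, 0.03, 0, 0, 0, 0.02, 0, 0, 0, 0.02, 0, 0, 0, 0.02, 0, 0, 0, 0, 0])

```text
t: 6.78
eef_pos: [537.7, -12.0, 86.4]
tcp_rot: [-3.142, 0.001, 0.182]
ft_force: [-4.4, -1.4, 2.4]
opening: 0.733
grip_force: 30.0
```

Emit:
move_arm(moves=[0, 0, 0.015, 0, 0, 0, 0.015, 0, 0, 0, 0, 0, 0, 0, 0, 0])

```text
t: 7.28
eef_pos: [537.8, -12.0, 82.0]
tcp_rot: [-3.142, 0.001, 0.182]
ft_force: [-4.5, -1.1, 3.3]
opening: 0.732
grip_force: 30.0
```

Emit:
move_arm(moves=[0, 0, 0.01, 0, 0, 0, 0.01, 0, 0, 0, 0, 0])

```text
t: 7.65
eef_pos: [537.9, -12.0, 79.3]
tcp_rot: [3.141, 0.0, 0.182]
ft_force: [-6.4, -1.3, 8.4]
opening: 0.736
grip_force: 30.0
```

Run:
```python
from h import *
import pickle
i=viewer.camera_info("wrist");a=viewer.read_camera("wrist")
cv2.imwrite("pics/w4.png",a[:,:,::-1]);pickle.dump(i,open("w4.pkl","wb"))
b=viewer.read_camera("side");cv2.imwrite("pics/s4.png",b[:,:,::-1])
wa=a[0:400,120:520]
sb=cv2.resize(b[200:300,250:350],(400,400),interpolation=cv2.INTER_CUBIC)
cv2.imwrite("pics/m4.png",np.hstack([wa,sb])[:,:,::-1])
s=monitor.state();print(s["eef_pos"],s["tcp_rot"],s["ft_force"],s["moment"])
```

```text
[537.90801372 -11.96961524  79.28128714] [3.14149057e+00 2.06033528e-04 1.81947282e-01] [-6.13816441 -0.85037892  7.24518754] [-0.06296344  0.7114549  -0.0107038 ]
```

View pics/m4.png

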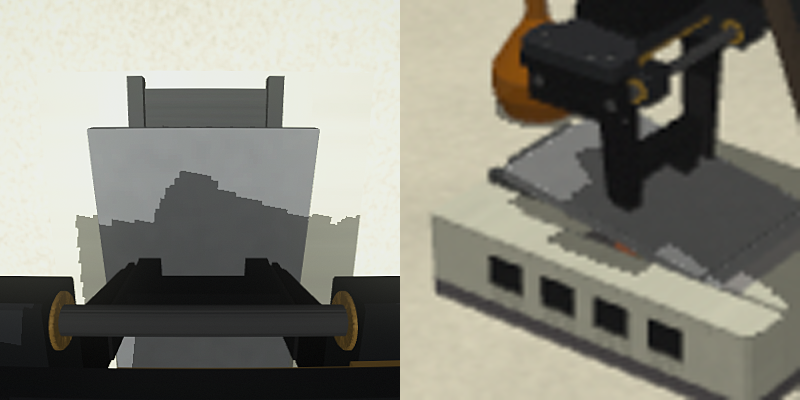

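```bash
cat > tl.py <<'E'
from ef import *
def tilt(tag,eef,yaw,guess=.14):
    i=pickle.load(open(tag+".pkl","rb"));g=cv2.GaussianBlur(cv2.imread(f"pics/{tag}.png").astype(float).mean(2),(0,0),.8)
    c,s=np.cos(yaw),np.sin(yaw);R=np.array([[c,-s,0],[s,c,0],[0,0,1]])
    def P(b,q): # q tilt,dx,dy ; +x up positive
        return (np.array(b,float)@cv2.Rodrigues(np.array([0,-q[0],0.]))[0].T+[q[1],q[2],0])@R.T+np.array(eef)+[0,0,19]
    segs=[((75,-50,-27),(75,50,-27)),((30,55,-27),(73,55,-27)),((30,-55,-27),(73,-55,-27))]
    q=np.array([guess,0,0.])
    for w in(5,3,2.5,2.5):
        B=[];N=[];X=[]
        for a,b in segs:
            m=np.linspace(a,b,30);p=w2p(i,P(m,q));d=p[-1]-p[0];n=np.array([-d[1],d[0]])/np.hypot(*d);t=np.arange(-w,w+.1,.25)
            for mm,pp in zip(m,p):
                l=pp+t[:,None]*n;e=abs(np.gradient(map_coordinates(g,[l[:,1],l[:,0]],order=1)));k=e.argmax()
                if e[k]>3:B.append(mm);N.append(n);X.append(pp+t[k]*n)
        B,N,X=map(np.array,(B,N,X))
        q=least_squares(lambda q:((w2p(i,P(B,q))-X)*N).sum(1),q,x_scale=[.1,5,5],loss="soft_l1",f_scale=.5).x
    W=np.array([527.3,-15,50]);cw,sw=np.cos(.182),np.sin(.182)
    tow=lambda p:np.c_[(p-W)[:,:2]@np.array([[cw,-sw],[sw,cw]]),(p-W)[:,2]]
    print(tag,"tilt,dx,dy",q.round(3),"\n tongue mid, tongue bottom, +x bottom, centre (well frame):",tow(P([(-87,0,-33),(-87,0,-35),(75,0,-35),(0,0,0)],q)).round(1).tolist())
E
python3 - <<'E'
from tl import *
tilt("w2",[530.4,-153.9,166.1],.1744,0.02)
tilt("w3",[538.9,-13.2,109.9],.1813,0.02)
tilt("w4",[537.9,-12,79.3],.182)
E
```

```text
w2 tilt,dx,dy [ 0.046 -0.469  1.634] 
 tongue mid, tongue bottom, +x bottom, centre (well frame): [[-108.0, -134.9, 98.2], [-107.9, -134.9, 96.2], [54.0, -136.1, 103.6], [-22.5, -135.5, 135.1]]
w3 tilt,dx,dy [-0.016  0.99   0.236] 
 tongue mid, tongue bottom, +x bottom, centre (well frame): [[-74.8, -0.0, 47.3], [-74.8, -0.0, 45.3], [87.1, -0.1, 42.7], [12.7, -0.1, 78.9]]
w4 tilt,dx,dy [ 0.16  -0.161  0.501] 
 tongue mid, tongue bottom, +x bottom, centre (well frame): [[-69.8, 1.5, 1.8], [-69.5, 1.5, -0.2], [90.4, 1.5, 25.7], [10.8, 1.5, 48.3]]
```

Emit:
move_arm(moves=[-0.014, 0.002, 0, 0, -0.014, 0.001, 0, 0, -0.014, 0, 0.002, 0, -0.014, 0, 0.002, 0, -0.014, 0, 0.003, 0, 0, 0, 0, 0])

```text
t: 8.5
eef_pos: [530.0, -14.6, 78.9]
tcp_rot: [3.14, -0.005, 0.181]
ft_force: [6.0, 0.8, 9.1]
opening: 0.737
grip_force: 30.0
```

```bash
cat > snap.py <<'E'
import sys
from tl import *
tag=sys.argv[1];viewer.read_camera
s=monitor.state();i=viewer.camera_info("wrist");a=viewer.read_camera("wrist")
cv2.imwrite(f"pics/{tag}.png",a[:,:,::-1]);pickle.dump(i,open(tag+".pkl","wb"))
print(s["eef_pos"].round(1),s["tcp_rot"].round(3),s["ft_force"].round(1),s["moment"].round(2))
tilt(tag,s["eef_pos"],s["tcp_rot"][2],float(sys.argv[2]))
E
python3 snap.py w5 .15
```

```text
[530.  -14.6  78.9] [ 3.14  -0.005  0.181] [6.  0.8 9.1] [ 0.24 -0.66 -0.02]
w5 tilt,dx,dy [0.16  0.639 0.48 ] 
 tongue mid, tongue bottom, +x bottom, centre (well frame): [[-77.2, 0.4, 1.5], [-76.9, 0.4, -0.5], [83.0, 0.4, 25.3], [3.4, 0.4, 47.9]]
```

Emit:
move_arm(moves=[-0.014, 0, 0, 0, -0.014, 0, 0, 0, -0.01, 0, 0, 0, 0, 0, 0, 0])

```text
t: 9.05
eef_pos: [523.7, -15.6, 78.4]
tcp_rot: [3.14, -0.003, 0.182]
ft_force: [5.3, 1.2, 4.5]
opening: 0.737
grip_force: 30.0
```

```bash
python3 snap.py w6 .14
```

```text
[523.7 -15.6  78.4] [ 3.14e+00 -3.00e-03  1.82e-01] [5.3 1.2 4.5] [ 0.1  -0.4  -0.03]
w6 tilt,dx,dy [ 0.153 -0.291  0.474] 
 tongue mid, tongue bottom, +x bottom, centre (well frame): [[-84.9, 0.6, 1.6], [-84.6, 0.6, -0.4], [75.5, 0.5, 24.3], [-3.9, 0.5, 47.4]]
```

Emit:
move_arm(moves=[-0.008, 0, 0.005, 0, 0, 0, 0.01, 0, 0, 0, 0.01, 0, 0, 0, 0, 0])

```text
t: 9.6
eef_pos: [522.4, -15.8, 74.5]
tcp_rot: [3.141, -0.003, 0.182]
ft_force: [4.8, 0.7, 4.4]
opening: 0.732
grip_force: 30.0
```

```bash
python3 snap.py w7 .12
```

```text
[522.4 -15.8  74.5] [ 3.141e+00 -3.000e-03  1.820e-01] [4.8 0.7 4.4] [ 0.05 -0.44  0.05]
w7 tilt,dx,dy [ 0.11  -0.092  0.465] 
 tongue mid, tongue bottom, +x bottom, centre (well frame): [[-87.9, 0.6, 1.2], [-87.7, 0.6, -0.8], [73.3, 0.5, 16.9], [-5.0, 0.6, 43.5]]
```

Emit:
move_arm(moves=[0, 0, 0, 0, 0, 0, 0, 0, 0, 0, 0, 0, 0, 0, -0.1, 0, 0, 0, -0.25, 0, 0, 0, 0, 0], claw=95)

```text
t: 10.4
eef_pos: [522.3, -15.7, 129.6]
tcp_rot: [3.14, -0.005, 0.182]
ft_force: [0.4, 0.1, -0.6]
opening: 0.999
grip_force: 0.0
```

Emit:
move_arm(moves=[0.19, 0, 0, 0, 0.19, 0, 0, 0, 0, 0, 0, 0, 0, 0, 0, 0, 0, 0, 0, 0, 0, 0, 0, 0, 0, 0, 0, 0, 0, 0, 0, 0], claw=0)

```text
t: 11.4
eef_pos: [577.1, -5.3, 126.6]
tcp_rot: [3.141, -0.0, 0.182]
ft_force: [-0.1, -0.4, 0.9]
opening: 0.22
grip_force: 0.0
```

Run:
```python
from h import *
b=viewer.read_camera("side");cv2.imwrite("pics/s8.png",b[:,:,::-1])
cv2.imwrite("pics/m8.png",cv2.resize(b[180:320,220:400],(720,560),interpolation=cv2.INTER_CUBIC)[:,:,::-1])
s=monitor.state();print(s["eef_pos"],s["tcp_rot"],s["ft_force"],s["opening"])
```

```text
[577.17836836  -5.24747581 126.61499365] [ 3.14147835e+00 -7.23458300e-05  1.81907465e-01] [-0.5392886   0.60630859  0.02428565] 0.17588129192520788
```

View pics/m8.png

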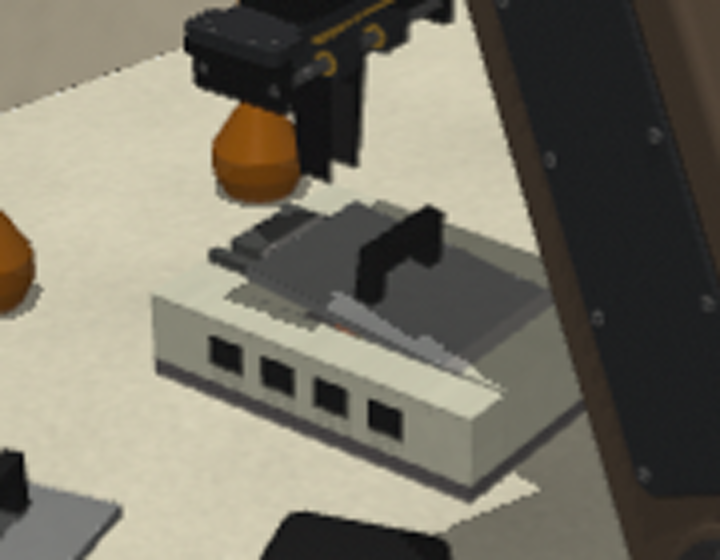

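The side view shows the cover tilted, with its tongue under the lip and its far end resting on the catch. I'm pressing it down now.

Emit:
move_arm(moves=[0, 0, 0.1, 0, 0, 0, 0.1, 0, 0, 0, 0.1, 0, 0, 0, 0.03, 0, 0, 0, 0.02, 0, 0, 0, 0.02, 0, 0, 0, 0, 0], claw=0)

```text
t: 12.32
eef_pos: [577.4, -5.3, 71.8]
tcp_rot: [3.141, -0.001, 0.182]
ft_force: [-1.3, -0.2, 4.5]
opening: 0.006
grip_force: 2.1
```

Emit:
move_arm(moves=[0, 0, 0.015, 0, 0, 0, 0.015, 0, 0, 0, 0, 0])

```text
t: 12.7
eef_pos: [577.4, -5.3, 66.9]
tcp_rot: [3.141, -0.001, 0.182]
ft_force: [0.3, 0.5, -1.1]
opening: 0.006
grip_force: 0.0
```

Emit:
move_arm(moves=[0, 0, 0.015, 0, 0, 0, 0.015, 0, 0, 0, 0.015, 0, 0, 0, 0, 0])

```text
t: 13.2
eef_pos: [576.8, -5.3, 59.4]
tcp_rot: [-3.141, 0.001, 0.182]
ft_force: [-0.6, 0.5, -0.1]
opening: 0.006
grip_force: 0.0
```

Emit:
move_arm(moves=[0, 0, 0.01, 0, 0, 0, 0.01, 0, 0, 0, 0.01, 0, 0, 0, 0, 0])

```text
t: 13.7
eef_pos: [577.0, -5.3, 58.1]
tcp_rot: [3.141, -0.001, 0.182]
ft_force: [-11.4, -0.1, 36.7]
opening: 0.005
grip_force: 18.2
```

Emit:
move_arm(moves=[0, 0, -0.1, 0, 0, 0, -0.25, 0, 0, 0, -0.25, 0, -0.3, 0.1, -0.1, 0, -0.3, 0.2, 0, 0, 0, 0.3, 0, 0, 0, 0.3, 0, 0, 0, 0.3, 0, 0, 0, 0, 0, 0])

```text
t: 14.82
eef_pos: [521.4, -201.1, 160.0]
tcp_rot: [3.141, -0.0, 0.179]
ft_force: [-0.0, 0.2, -1.2]
opening: 0.006
grip_force: 0.0
```

Run:
```python
from ef import *
b=viewer.read_camera("side");a=viewer.read_camera("top");cv2.imwrite("pics/t9.png",a[:,:,::-1])
A=cv2.resize(a[170:300,250:370],(400,433),interpolation=cv2.INTER_CUBIC);B=cv2.resize(b[210:310,240:332],(400,433),interpolation=cv2.INTER_CUBIC)
cv2.imwrite("pics/m9.png",np.hstack([A,B])[:,:,::-1])
t=viewer.camera_info("top");print(monitor.state()["eef_pos"])
print(w2p(t,[[527.3,-15,94]]))
```

```text
[ 520.7817683  -198.49627031  160.0338287 ]
[[305.4255504  234.52917149]]
```

View pics/m9.png

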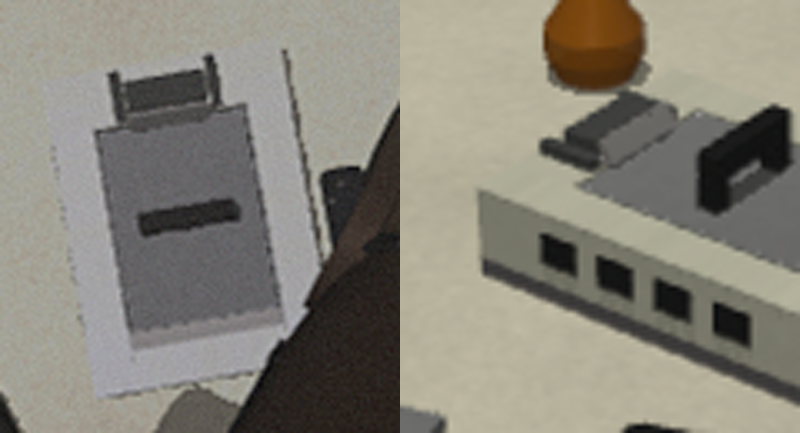

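The cover is flush in the well, its tongue is under the lip, and the catch overlaps its far edge. I'm handing in the job.

```bash
python3 -c "
from cell import order
print(order.job_done())"
```

```text
the job is handed in; nothing more can be done
None
```

I closed the well and handed the job in: the last top and side pictures show the cover flat with its tongue under the lip and the catch back over its far edge, but no verdict came back.

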